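# Rescue the heating block from between two lab instruments

## Robot

A 6-joint arm with a two-finger parallel gripper is mounted at the origin on the work surface. World frame = base frame: x ahead of the robot, y to its left, z up, the work surface at z = 0. Lengths are in m, angles in rad, forces in N, time in s.
With the tool pointing down it reaches from about 0.425 to 0.95 m from the base axis. Payload 3.5 kg.
Tool frame: the origin (TCP) lies on the centre line of the jaws, within the pads' length; the fingertips stand 17 mm ahead of it and the grasp point (between the pads) lies 2 mm behind it; z points along the fingers, y is the line along which they close (so a half turn about z gives the same grasp; the last joint's range is limited). The gripper opens to 85 mm and grips with 20 to 120 N. Pads are 22 mm wide; open, the fingers measure 114 mm over their backs; the gripper's body (76 mm by 85 mm) begins 54 mm behind the grasp point. The pads swing forward as they close: fully open they stand 13 mm farther back than shut.
Start: joints at [-1.254, 0.286, 1.577, -0, 1.279, -0.15], TCP at [0.304, -0.603, 0.248] pointing down, gripper open.
Joint ranges: [-2.77, 2.77], [-0.9, 2.22], [0.21, 2.48], [-1.53, 4.67], [0.24, 2.81], [-2.84, 2.84]. Speed limits (rad/s): [2.79, 2.79, 3.14, 3.14, 3.14, 3.14].

## Interface

Orientations are given as a unit quaternion [x, y, z, w].
In Python, from plant import ctrl gives the robot as it stands. The module is installed in compiled form; this text tells all that it offers.
- The arm moves only by the tool drive_tool, never from a script. Its argument "moves" is a list of rows, each a list of 3 entries, a list of its own where there are three numbers: the turn, a rotation vector about the tool's x, y, z in rad, then the shift along the tool's x, y, z in m, then the finger opening in m, from 0 to 0.0854. A call has 1 to 5 rows; each row shifts and turns the commanded pose from where the row before left it, along the tool's axes as they then stand; what a row does not reach is not made up. A row lasts 1/8 s, in which the tool goes at most 62.5 mm and 10.7 degrees, less where a joint would pass 70% of its speed; a pose out of reach is approached as far as the arm can. A call with a gripper value outside its range is refused whole. The fingers move at their own pace and stop on an object; "grip_force" is the grip in N (left out, the last holds). Time passes only in rows, so rows that do not move let the fingers close. It gives the time, the measured TCP pose, the force, the opening and the grip force at its end, in the units of the state.
- ctrl.get_state(): the state, without advancing time (a new reading comes with each control period).
- ctrl.read_camera(name): name is "side" or "top"; returns a dict with "image" (400x640x3 uint8, red, green, blue), "fx", "fy", "cx", "cy" (pixels), "dist" ([k1, k2, p1, p2, k3] as OpenCV has them; the pictures are not rectified), "R" (3x3) and "t" (3): a world point X has camera coordinates R X + t. Camera axes: x right, y down, z forward; pixel columns grow to the right and rows downward; lengths in m; the calibration is good to about 2 mm. A picture is of the moment at which its call begins. There is no depth.
- ctrl.sign_off(): hands the job in; it is judged then, once.
The state is a dict: "time": time; "qpos": joint angles; "dq": joint speeds; "joint_efforts": joint torques, N m; "eef_pos": TCP position; "tcp_rot": TCP orientation; "contact_force": force on the tool from outside, world axes, zero at the start; "wrist_torque": the same for the moment, N m; "opening": opening from 0.0 (shut) to 1.0 (fully open); "finger_force": force on a finger pad.
Only numpy, scipy, OpenCV 4.12 (cv2) and the standard library are available. Lean on these libraries where they do the work, as an engineer would, in place of code of your own. Each camera call takes 0.05 s, during which the arm holds its last target. There are 200 camera calls.

## Task

The aluminium test-tube heating block has slipped down the gap between the wooden slide box and the grey power supply and is wedged there. Pull it out by its exposed top edge and stand it upright near the middle of the hotplate's white top, setting it down rather than dropping it. Leave the mortar and the beaker where they are.

Things in the scene. Friction and masses are not known exactly. Their poses are not given: they have to be found in the camera images.
- heat_block: Solid aluminium block, 70 mm (its x) by 22 mm (its y, thickness) by 100 mm high (its z), with three dark 13 mm tube holes in its top face; about 0.36 kg (0.25 to 0.47). Origin at the centre of its underside, z up. At the start it stands on the bench in the gap, so its top 30 mm (heights 70 to 100 mm) stand above the things on either side.
- station: Closed wooden slide box (fixed) and the gap beside it. Origin on the bench at the centre of the gap, z up; the gap runs along its x and is 22 mm wide in y. The slide box fills x -100 to 100 mm, y 11 to 151 mm, flat top 70 mm high; the grey power supply stands on the -y side. The heating block is within 40 mm of the middle of the gap's length, faces parallel to it.
- supply_top (a point): Middle of the flat top of the grey power supply (190 mm along station x, 130 mm along y, top 70 mm high), which cannot be carried off. It sways on soft rubber feet along y and presses the heating block against the slide box with about 5 N (400 N/m; it can give 6 mm), so drawing the block straight up takes roughly 7 to 12 N with its weight.
- plate_top (a point): Centre of the upper face of the hotplate's white square top plate (150 by 150 mm, horizontal, cold), 90 mm above the bench; the axes are those of the hotplate. Its dark housing below (fixed) reaches from x -138 to 88 mm and y -85 to 85 mm, up to 70 mm high, with two black knobs on the -x face.
- mortar: White porcelain mortar, 116 mm across and 70 mm high, with a pestle leaning out of it to 135 mm high and 115 mm from the middle; origin under its centre. A bystander.
- beaker: Glass beaker, 72 mm across and 95 mm high; origin under its centre. A bystander.
Not all that is in view belongs to the job. Leave any purple look-alike of the heat_block alone.

How it is judged:
By the outcome, as a careful person would: the job done as asked, in the order asked, and still so for the second after the job is handed in, with the robot touching nothing.
It also fails if it takes over 48 s, if anything falls off the work surface, if the arm or the gripper's body presses on something with over 40 N, if the wrist force passes 120 N, or if a joint passes its speed limit or range.

## Working session

There is one attempt and no reset: what is moved stays moved. The work goes in short steps, Python scripts to look and compute and a tool call to move; the robot and the scene stay as the last step left them, time stands still between calls to the robot, and variables do not carry over. Pictures are saved under pics/ and viewed, at most 10 in all, crops included, and the job is handed in when it is done.

Besides the shell and the picture viewer there is one more tool, called after ">>>" as name(argument=value, ...) on one line, values as JSON. drive_tool: Moves the arm, as the interface text tells. Its arguments: {"type":"object","properties":{"moves":{"type":"array","items":{"type":"array"}},"grip_force":{"type":"number"}},"required":["moves"]}

```bash
mkdir -p pics
cat > h.py <<'E'
import cv2,numpy as np
from plant import ctrl
def cam(n,f=None):
    c=ctrl.read_camera(n)
    if f: cv2.imwrite('pics/'+f,cv2.cvtColor(c['image'],cv2.COLOR_RGB2BGR))
    c['K']=np.array([[c['fx'],0,c['cx']],[0,c['fy'],c['cy']],[0,0,1.]])
    c['R']=np.array(c['R']);c['t']=np.array(c['t']);c['dist']=np.array(c['dist'])
    return c
def px2w(c,px,z):
    u=cv2.undistortPoints(np.array(px,float).reshape(-1,1,2),c['K'],c['dist']).reshape(-1,2)
    d=np.c_[u,np.ones(len(u))]@c['R']; o=-c['R'].T@c['t']
    return o+d*((z-o[2])/d[:,2])[:,None]
def w2px(c,X):
    return cv2.projectPoints(np.array(X,float).reshape(-1,1,3),cv2.Rodrigues(c['R'])[0],c['t'],c['K'],c['dist'])[0].reshape(-1,2)
E
python3 -c "
from h import *
for n in('top','side'):
  c=cam(n,n+'0.png');print(n,-c['R'].T@c['t'],c['R'][2],c['fx'])
s=ctrl.get_state();print(s)"
```

```text
top [ 0.49479812 -0.06921581  1.05276841] [ 0.13881075  0.0097603  -0.99027083] 466.5325821815319
side [ 0.5577906  -0.54901796  0.67944687] [ 0.09174095  0.62456682 -0.77556424] 363.1817946703644
{'time': 0.1, 'qpos': array([-1.25397830e+00,  2.87124017e-01,  1.57802185e+00,  5.85067459e-08,
        1.27858482e+00, -1.50007936e-01]), 'dq': array([ 0.00068799, -0.00179035, -0.00369512,  0.00176405, -0.00070787,
        0.00061288]), 'joint_efforts': array([-1.29521482e-04, -4.07300341e+01, -2.93699956e+01, -2.20146280e-04,
        3.44738903e-03, -8.98679360e-06]), 'eef_pos': array([ 0.30363489, -0.60223633,  0.24705889]), 'tcp_rot': array([ 9.72882088e-01,  2.31299156e-01, -8.90301562e-05, -1.06530309e-03]), 'contact_force': array([-0.82794131,  0.37606229,  0.24369809]), 'wrist_torque': array([-0.00882908,  0.03797454, -0.00557352]), 'finger_force': 0.0, 'opening': 1.003619105395638}
```

View pics/top0.png

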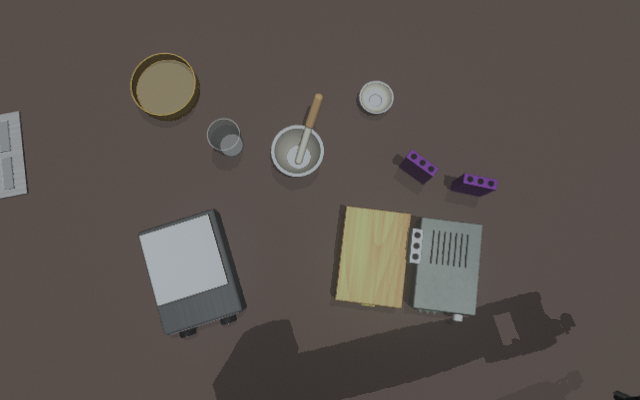

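View pics/side0.png

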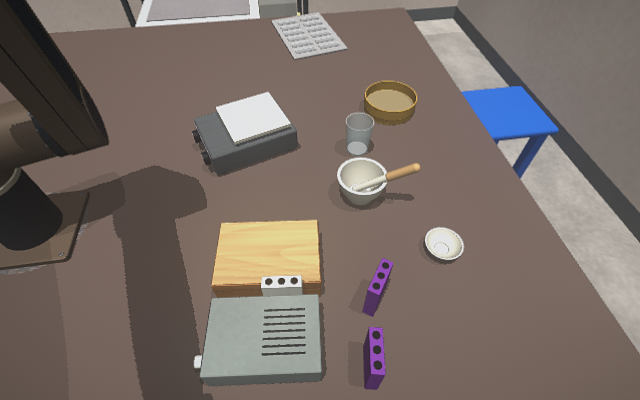

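The top view shows the silver three-hole block in the gap at about (416,246), between the slide box (375,257) and the supply (448,266). The hotplate's white top is at (184,259), the beaker at (226,138) and the mortar at (298,151).
These could be taken for the block: the silver one at (416,246), and the purple ones at (420,166) and (477,184). I choose the silver one because it is aluminium-coloured and sits in the gap. One close crop will check this.

```bash
python3 -c "
from h import *
a=cv2.imread('pics/top0.png')
f=lambda x,y,w,h:cv2.resize(a[y:y+h,x:x+w],None,fx=5,fy=5,interpolation=cv2.INTER_CUBIC)
cv2.imwrite('pics/c1.png',np.hstack([f(385,200,50,110)[:,:],f(135,200,110,110)]))
c=cam('top')
print(px2w(c,[[416,246]],.1),px2w(c,[[184,259]],.09))
# white plate
g=c['image'].astype(int);m=((g.min(2)>120)).astype(np.uint8);m[:,:135]=0;m[:,250:]=0;m[:205]=0
k=cv2.findContours(m,0,2)[0];k=max(k,key=cv2.contourArea);r=cv2.minAreaRect(k);print(r)
P=px2w(c,cv2.boxPoints(r),.09);print(P,P.mean(0),np.linalg.norm(np.diff(P,axis=0),axis=1))
"
```

```text
[[ 0.53600666 -0.25922745  0.1       ]] [[0.5047775 0.2152635 0.09     ]]
((182.28900146484375, 259.46331787109375), (73.27371215820312, 74.2315444946289), 73.3007583618164)
[[0.55289376 0.31743427 0.09      ]
 [0.59888685 0.17119109 0.09      ]
 [0.45549222 0.12191427 0.09      ]
 [0.41092751 0.26528774 0.09      ]] [0.50455009 0.21895684 0.09      ] [0.15330503 0.15162528 0.15013981]
```

View pics/c1.png

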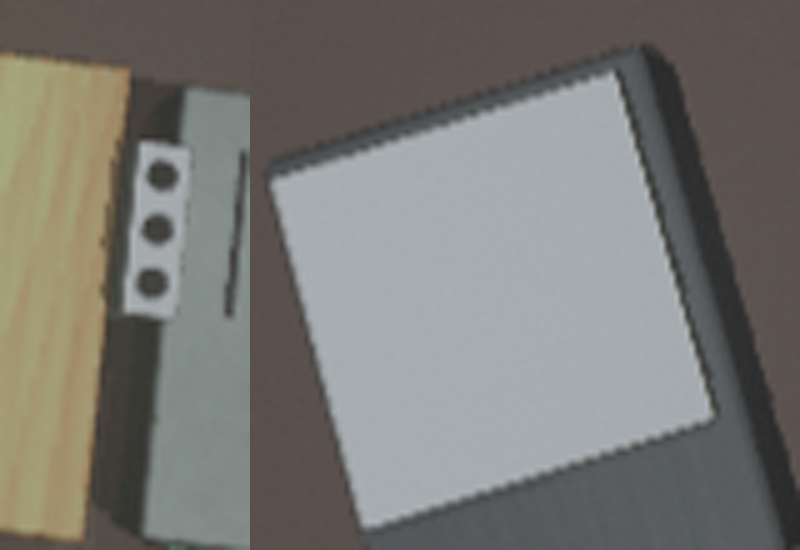

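```bash
cat >> h.py <<'E'
def pose():
    from scipy.spatial.transform import Rotation as Ro
    s=ctrl.get_state();R=Ro.from_quat(s['tcp_rot']);return s,R
def plan(target,yaw):
    from scipy.spatial.transform import Rotation as Ro
    s,R=pose();M=R.as_matrix();a=np.arctan2(M[1,0],M[0,0])
    G=Ro.from_matrix([[np.cos(yaw),np.sin(yaw),0],[np.sin(yaw),-np.cos(yaw),0],[0,0,-1]])
    print('t',s['time'],'pos',s['eef_pos'],'yaw',np.degrees(a),'q',s['qpos'].round(2),'F',s['contact_force'].round(1),'op',s['opening'],s['finger_force'])
    print('rotvec tool',(R.inv()*G).as_rotvec().round(4),'shift in target frame',(G.inv().apply(np.array(target)-s['eef_pos'])).round(4),'in present frame',R.inv().apply(np.array(target)-s['eef_pos']).round(4))
E
python3 -c "
from h import *
c=cam('top')
q=lambda L:np.array(L)/5+[385,200]
H=px2w(c,q([[162,177],[157,229],[153,283]])-.4,.1);C=px2w(c,q([(138,142),(190,148),(177,318),(124,313)])-.4,.1)
print(H,C,C.mean(0));d=H[0]-H[2];yaw=np.arctan2(d[1],d[0]);print('yaw',np.degrees(yaw))
print(np.linalg.norm(np.diff(C,axis=0),axis=1))
s=cam('side');print(px2w(s,[(268,282),(281,281),(294,281)],.1))
g=cv2.imread('pics/side0.png');print(g.shape)
# box edges yaw check: gap-side top edge of box in top view
b=px2w(c,q([(130,68),(84,540)])-.4,.07);e=b[0]-b[1];print(b,np.degrees(np.arctan2(e[1],e[0])),np.linalg.norm(e))
plan([C.mean(0)[0],C.mean(0)[1],.2],yaw)
cv2.imwrite('pics/s1.png',cv2.resize(g[255:310,235:330],None,fx=7,fy=7,interpolation=cv2.INTER_CUBIC))
"
```

```text
[[ 0.55837829 -0.26166037  0.1       ]
 [ 0.53722222 -0.2592488   0.1       ]
 [ 0.51538974 -0.25724648  0.1       ]] [[ 0.57258147 -0.25211427  0.1       ]
 [ 0.57033148 -0.27330963  0.1       ]
 [ 0.50141487 -0.26671119  0.1       ]
 [ 0.50321197 -0.24530957  0.1       ]] [ 0.53688495 -0.25936116  0.1       ]
yaw -5.862351913489766
[0.02131445 0.06923177 0.02147694]
[[ 0.51500965 -0.25835518  0.1       ]
 [ 0.537353   -0.25987113  0.1       ]
 [ 0.55957313 -0.26325542  0.1       ]]
(400, 640, 3)
[[ 0.60637937 -0.25501578  0.07      ]
 [ 0.41048685 -0.23297635  0.07      ]] -6.41922447415152 0.19712842481898468
t 0.25 pos [ 0.30369775 -0.60249454  0.24765861] yaw 26.744278691974248 q [-1.25  0.29  1.58 -0.    1.28 -0.15] F [-0.3  0.5 -0.9] op 0.999647603153177 0.0
rotvec tool [-1.200e-03  2.000e-04  5.691e-01] shift in target frame [ 0.1969 -0.3652  0.0477] in present frame [ 0.3626 -0.2014  0.0479]
```

View pics/s1.png

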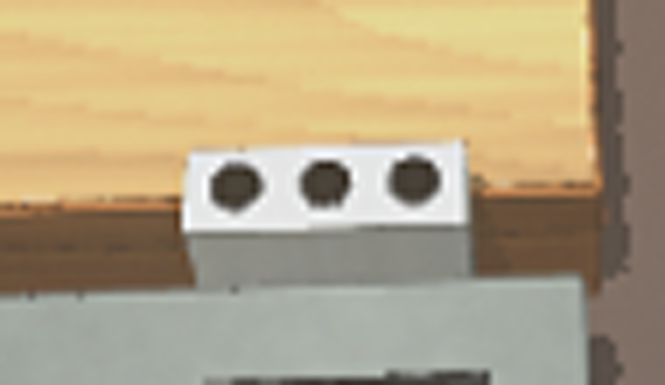

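The crop confirms the choice: silver block, three dark holes, seated in the gap. Both cameras put it at (0.537, -0.260) with yaw about -6°, and its size checks. I am moving above it.

>>> drive_tool(moves=[[[0,0,0],[0.05,-0.028,0],0.05],[[0,0,0],[0.05,-0.028,0],0.05],[[0,0,0],[0.05,-0.028,0],0.05],[[0,0,0],[0.05,-0.028,0],0.05],[[0,0,0],[0.05,-0.028,0],0.05]], grip_force=40)

```text
time: 0.88
eef_pos: [0.4648, -0.3636, 0.2484]
tcp_rot: [0.973, 0.231, 0.0, 0.0]
contact_force: [0.2, -0.5, -0.3]
opening: 0.589
finger_force: 0.0
```

>>> drive_tool(moves=[[[0,0,0],[0.056,-0.031,0],0.05],[[0,0,0],[0.056,-0.031,0],0.05],[[0,0,0.14],[0,0,0.01],0.05],[[0,0,0.14],[0,0,0.01],0.05],[[0,0,0.14],[0,0,0.01],0.05]])

```text
time: 1.5
eef_pos: [0.5346, -0.2615, 0.218]
tcp_rot: [1.0, 0.021, -0.0, -0.0]
contact_force: [0.3, 1.1, -0.3]
opening: 0.583
finger_force: 0.0
```

>>> drive_tool(moves=[[[0,0,0.14],[0,0,0.01],0.05],[[0,0,0],[0,0,0],0.05],[[0,0,0],[0,0,0],0.05]])

```text
time: 1.88
eef_pos: [0.5346, -0.2621, 0.2087]
tcp_rot: [0.999, -0.046, 0.0, 0.0]
contact_force: [-1.1, -0.1, 0.8]
opening: 0.584
finger_force: 0.0
```

```bash
python3 -c "
from h import *
plan([.537,-.260,.093],np.radians(-6.2))
a=cam('side')['image'][200:330,200:360];b=cam('top')['image'][180:310,350:480]
f=lambda x:cv2.cvtColor(cv2.resize(x,None,fx=2.6,fy=2.6,interpolation=cv2.INTER_CUBIC),cv2.COLOR_RGB2BGR)
cv2.imwrite('pics/v1.png',np.hstack([f(a),f(b)]))"
```

```text
t 1.875 pos [ 0.53460157 -0.26207452  0.20872315] yaw -5.229041285120748 q [-0.63  0.15  1.81  0.    1.18  1.04] F [-1.1 -0.1  0.8] op 0.5843057473523053 0.0
rotvec tool [ 0.0003 -0.0005  0.0169] shift in target frame [ 0.0022 -0.0023  0.1157] in present frame [ 0.0021 -0.0023  0.1157]
```

View pics/v1.png

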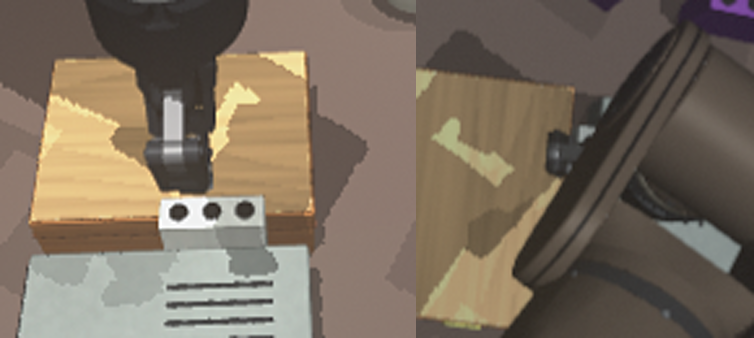

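The view shows the fingers above the block with their line across it, and nothing fouled. I correct by 2 mm and descend.

>>> drive_tool(moves=[[[0,0,0.017],[0.002,-0.002,0.03],0.05],[[0,0,0],[0,0,0.03],0.05],[[0,0,0],[0,0,0.025],0.05],[[0,0,0],[0,0,0.015],0.05],[[0,0,0],[0,0,0.005],0.05]])

```text
time: 2.6
eef_pos: [0.5365, -0.2601, 0.1028]
tcp_rot: [0.998, -0.055, -0.0, -0.0]
contact_force: [0.2, 0.4, -0.2]
opening: 0.588
finger_force: 0.0
```

>>> drive_tool(moves=[[[0,0,0],[0,0,0.006],0.05],[[0,0,0],[0,0,0.004],0.05],[[0,0,0],[0,0,0],0.05]])

```text
time: 2.98
eef_pos: [0.5367, -0.2602, 0.0935]
tcp_rot: [0.998, -0.055, 0.0, 0.0]
contact_force: [-0.2, 0.1, -0.1]
opening: 0.586
finger_force: 0.0
```

```bash
python3 -c "
from h import *
plan([.537,-.260,.093],np.radians(-6.2))
a=cam('side')['image'][200:330,200:360]
f=lambda x:cv2.cvtColor(cv2.resize(x,None,fx=4,fy=4,interpolation=cv2.INTER_CUBIC),cv2.COLOR_RGB2BGR)
cv2.imwrite('pics/v2.png',f(a))"
```

```text
t 2.975 pos [ 0.53670049 -0.26020297  0.09348346] yaw -6.309898703197517 q [-0.62  0.29  1.88 -0.    0.97  1.06] F [-0.2  0.1 -0.1] op 0.5861216905425916 0.0
rotvec tool [ 0.0001 -0.0002 -0.0019] shift in target frame [ 0.0003 -0.0002  0.0005] in present frame [ 0.0003 -0.0002  0.0005]
```

View pics/v2.png

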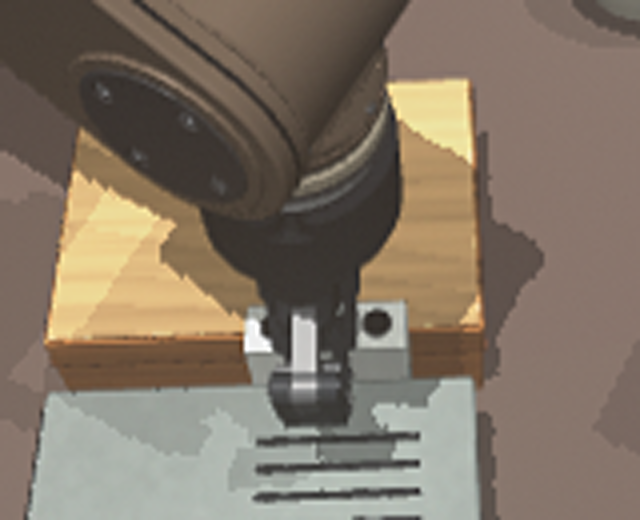

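The near finger stands over the supply side and straddles the block near its middle, with no contact. Closing.

>>> drive_tool(moves=[[[0,0,0],[0,0,0],0.028],[[0,0,0],[0,0,0],0.022],[[0,0,0],[0,0,0],0.015],[[0,0,0],[0,0,0],0.01],[[0,0,0],[0,0,0],0.01]], grip_force=70)

```text
time: 3.65
eef_pos: [0.5369, -0.2595, 0.094]
tcp_rot: [0.998, -0.055, 0.0, -0.001]
contact_force: [0.5, 5.5, 5.6]
opening: 0.243
finger_force: 70.0
```

>>> drive_tool(moves=[[[0,0,0],[0,0,0],0.01],[[0,0,0],[0,0,0],0.01]])

```text
time: 3.9
eef_pos: [0.5369, -0.2595, 0.0939]
tcp_rot: [0.998, -0.055, 0.0, -0.001]
contact_force: [-0.7, 5.5, 5.4]
opening: 0.242
finger_force: 70.0
```

>>> drive_tool(moves=[[[0,0,0],[0,0,-0.004],0.01],[[0,0,0],[0,0,-0.006],0.01],[[0,0,0],[0,0,-0.008],0.01],[[0,0,0],[0,0,-0.01],0.01],[[0,0,0],[0,0,0],0.01]])

```text
time: 4.53
eef_pos: [0.5366, -0.2597, 0.1228]
tcp_rot: [0.998, -0.055, -0.0, -0.001]
contact_force: [-1.3, 5.1, -3.4]
opening: 0.245
finger_force: 69.7
```

>>> drive_tool(moves=[[[0,0,0],[0,0,-0.012],0.01],[[0,0,0],[0,0,-0.012],0.01],[[0,0,0],[0,0,-0.012],0.01],[[0,0,0],[0,0,-0.012],0.01],[[0,0,0],[0,0,-0.012],0.01]])

```text
time: 5.15
eef_pos: [0.5375, -0.262, 0.184]
tcp_rot: [0.999, -0.055, 0.002, 0.003]
contact_force: [0.2, 0.1, -4.0]
opening: 0.239
finger_force: 70.2
```

>>> drive_tool(moves=[[[0,0,0],[0,0,-0.015],0.01],[[0,0,0],[0,0,-0.025],0.01],[[0,0,0],[0,0,-0.025],0.01],[[0,0,0],[0,0,0],0.01],[[0,0,0],[0,0,0],0.01]])

```text
time: 5.78
eef_pos: [0.5362, -0.2602, 0.2457]
tcp_rot: [0.998, -0.055, -0.0, -0.0]
contact_force: [0.2, 0.3, -4.5]
opening: 0.243
finger_force: 70.3
```

```bash
python3 -c "
from h import *
plan([.504,.218,.265],np.radians(-6.2))
a=cam('side')['image'][120:340,180:400]
f=lambda x:cv2.cvtColor(cv2.resize(x,None,fx=2.7,fy=2.7,interpolation=cv2.INTER_CUBIC),cv2.COLOR_RGB2BGR)
cv2.imwrite('pics/v3.png',f(a))"
```

```text
t 5.775 pos [ 0.53622297 -0.26016952  0.24570852] yaw -6.316955288808283 q [-0.62  0.12  1.78 -0.    1.25  1.06] F [ 0.2  0.3 -4.5] op 0.24311977709536647 70.34752607345581
rotvec tool [ 0.      0.0009 -0.002 ] shift in target frame [-0.0837 -0.4719 -0.0193] in present frame [-0.0847 -0.4717 -0.0192]
```

View pics/v3.png

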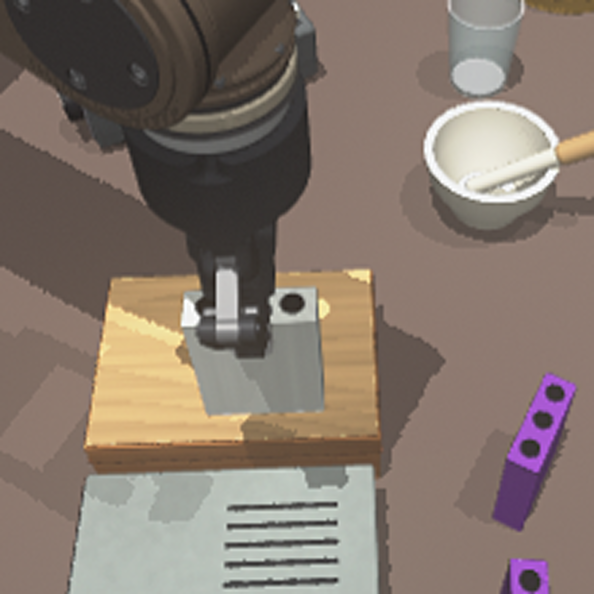

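The block is held, upright, clear of the box and the gap (bottom about 0.152 m, weight about 4.5 N). Now I carry it to the hotplate with a slight rise.

>>> drive_tool(moves=[[[0,0,0],[-0.004,-0.02,-0.01],0.01],[[0,0,0],[-0.008,-0.045,-0.005],0.01],[[0,0,0],[-0.009,-0.05,0],0.01],[[0,0,0],[-0.009,-0.05,0],0.01],[[0,0,0],[-0.009,-0.05,0],0.01]])

```text
time: 6.45
eef_pos: [0.5206, -0.0396, 0.2611]
tcp_rot: [0.998, -0.055, -0.0, -0.0]
contact_force: [-0.4, 0.7, -5.3]
opening: 0.243
finger_force: 70.3
```

>>> drive_tool(moves=[[[0,0,0],[-0.009,-0.05,0],0.01],[[0,0,0],[-0.009,-0.05,0],0.01],[[0,0,0],[-0.009,-0.05,0],0.01],[[0,0,0],[-0.009,-0.05,0],0.01],[[0,0,0],[-0.007,-0.04,0],0.01]])

```text
time: 7.08
eef_pos: [0.5036, 0.2038, 0.2611]
tcp_rot: [0.999, -0.054, -0.0, -0.0]
contact_force: [1.0, -0.4, -3.6]
opening: 0.24
finger_force: 70.3
```

>>> drive_tool(moves=[[[0,0,0],[-0.003,-0.017,0],0.01],[[0,0,0],[0,0,0],0.01],[[0,0,0],[0,0,0],0.01]])

```text
time: 7.45
eef_pos: [0.504, 0.2175, 0.2611]
tcp_rot: [0.998, -0.055, -0.0, 0.0]
contact_force: [0.6, 0.0, -4.1]
opening: 0.242
finger_force: 70.3
```

```bash
python3 -c "
from h import *
plan([.504,.218,.184],np.radians(-6.2))
c=cam('side');s,R=pose()
from itertools import product
z=s['eef_pos'][2]-.094;y=np.radians(-6.2);ex=np.array([np.cos(y),np.sin(y),0]);ey=np.array([-ex[1],ex[0],0])
p=np.array([s['eef_pos'][0],s['eef_pos'][1],z])
X=[p+a*.035*ex+b*.011*ey+[0,0,k] for k,a,b in product((0,.1),(-1,1),(-1,1))]
U=w2px(c,X)
x0,y0=190,30
im=cv2.cvtColor(cv2.resize(c['image'][y0:y0+150,x0:x0+160],None,fx=4,fy=4,interpolation=cv2.INTER_CUBIC),cv2.COLOR_RGB2BGR)
for u in U: cv2.circle(im,tuple(int(v) for v in ((u+.5-[x0,y0])*4)),3,(0,0,255),-1)
cv2.imwrite('pics/v4.png',im)"
```

```text
t 7.45 pos [0.50395867 0.2175046  0.26112435] yaw -6.345414650431331 q [ 0.22 -0.    1.87 -0.    1.27  1.9 ] F [ 0.6  0.  -4.1] op 0.24154530292664947 70.29772639274597
rotvec tool [ 0.0009  0.0004 -0.0025] shift in target frame [-0.     -0.0005  0.0771] in present frame [ 0.     -0.0006  0.0771]
```

View pics/v4.png

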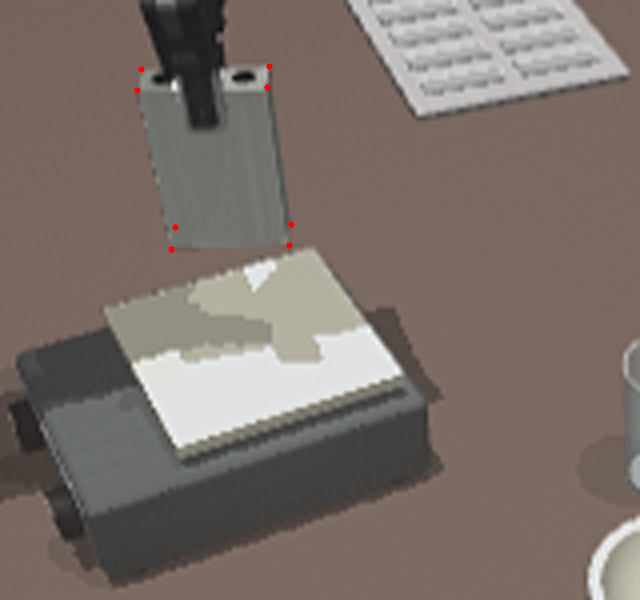

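The predicted corners (red) coincide with the block, so it is upright, unslipped and over the plate. I lower it until it touches.

>>> drive_tool(moves=[[[0,0,0],[0,0,0.02],0.01],[[0,0,0],[0,0,0.025],0.01],[[0,0,0],[0,0,0.015],0.01],[[0,0,0],[0,0,0.008],0.01],[[0,0,0],[0,0,0.003],0.01]])

```text
time: 8.12
eef_pos: [0.5041, 0.2182, 0.1899]
tcp_rot: [0.998, -0.055, -0.0, 0.0]
contact_force: [0.1, -0.7, -3.8]
opening: 0.242
finger_force: 70.3
```

>>> drive_tool(moves=[[[0,0,0],[0,0,0.0015],0.01],[[0,0,0],[0,0,0.0015],0.01],[[0,0,0],[0,0,0],0.01]])

```text
time: 8.5
eef_pos: [0.5042, 0.2184, 0.1877]
tcp_rot: [0.998, -0.055, 0.0, -0.0]
contact_force: [0.5, -0.6, -4.3]
opening: 0.239
finger_force: 70.3
```

>>> drive_tool(moves=[[[0,0,0],[0,0,0.001],0.01],[[0,0,0],[0,0,0.001],0.01],[[0,0,0],[0,0,0],0.01]])

```text
time: 8.88
eef_pos: [0.504, 0.2183, 0.1852]
tcp_rot: [0.998, -0.055, -0.0, 0.0]
contact_force: [0.6, -0.1, -5.0]
opening: 0.243
finger_force: 70.3
```

>>> drive_tool(moves=[[[0,0,0],[0,0,0.001],0.01],[[0,0,0],[0,0,0],0.01]])

```text
time: 9.12
eef_pos: [0.504, 0.2183, 0.1842]
tcp_rot: [0.998, -0.055, -0.0, 0.0]
contact_force: [-0.0, 0.4, -3.6]
opening: 0.241
finger_force: 70.3
```

>>> drive_tool(moves=[[[0,0,0],[0,0,0.001],0.01],[[0,0,0],[0,0,0],0.01]])

```text
time: 9.38
eef_pos: [0.5042, 0.2184, 0.184]
tcp_rot: [0.998, -0.055, 0.0, -0.0]
contact_force: [-2.4, -0.6, -0.0]
opening: 0.239
finger_force: 70.7
```

>>> drive_tool(moves=[[[0,0,0],[0,0,0.0005],0.01],[[0,0,0],[0,0,0],0.01]])

```text
time: 9.62
eef_pos: [0.5042, 0.2184, 0.184]
tcp_rot: [0.998, -0.055, 0.0, -0.0]
contact_force: [-3.3, -1.5, 4.9]
opening: 0.237
finger_force: 71.5
```

Touchdown: the load has gone to the plate. I release gently, then back straight up.

>>> drive_tool(moves=[[[0,0,0],[0,0,-0.0005],0.01],[[0,0,0],[0,0,0],0.02],[[0,0,0],[0,0,0],0.024],[[0,0,0],[0,0,0],0.03],[[0,0,0],[0,0,0],0.04]], grip_force=20)

```text
time: 10.25
eef_pos: [0.5042, 0.2184, 0.1831]
tcp_rot: [0.998, -0.055, 0.0, -0.0]
contact_force: [-0.3, 0.1, -0.7]
opening: 0.469
finger_force: 0.0
```

>>> drive_tool(moves=[[[0,0,0],[0,0,0],0.05],[[0,0,0],[0,0,0],0.05],[[0,0,0],[0,0,-0.005],0.05],[[0,0,0],[0,0,-0.015],0.05],[[0,0,0],[0,0,-0.03],0.05]])

```text
time: 10.88
eef_pos: [0.5035, 0.2182, 0.2335]
tcp_rot: [0.998, -0.055, -0.001, 0.0]
contact_force: [0.4, 0.5, 0.3]
opening: 0.587
finger_force: 0.0
```

>>> drive_tool(moves=[[[0,0,0],[0,0,-0.03],0.05],[[0,0,0],[0,0,-0.02],0.05],[[0,0,0],[0,0,0],0.05],[[0,0,0],[0,0,0],0.05]])

```text
time: 11.38
eef_pos: [0.5035, 0.2182, 0.2822]
tcp_rot: [0.998, -0.055, -0.001, 0.0]
contact_force: [0.2, -0.5, -0.4]
opening: 0.584
finger_force: 0.0
```

```bash
python3 -c "
from h import *
c=cam('side','end.png')"
```

```text
(no output)
```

View pics/end.png

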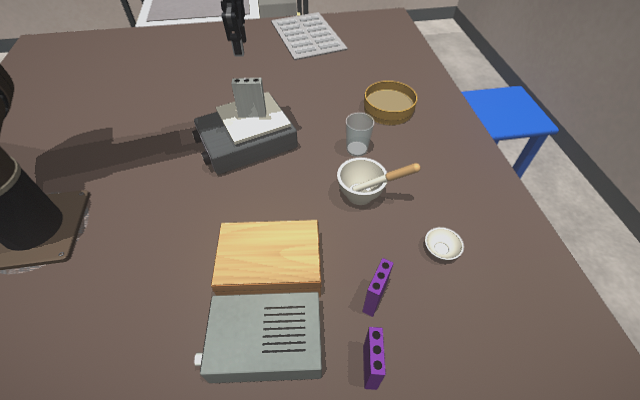

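The block stands upright at the middle of the white plate (250,98). The gripper is clear above it, and the mortar (362,180) and beaker (359,133) have not moved.

```bash
python3 -c "
from h import *
print(ctrl.sign_off())"
```

```text
the job is handed in; nothing more can be done
None
```

The heating block is out of the gap and standing upright near the middle of the hotplate's white top, set down gently; the mortar and beaker were not moved, and the job is handed in at about 11.5 s.

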